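# Find the rocking corner of a spindle plate and shim it

### The arm

A 7-joint arm with a two-finger parallel gripper is mounted at the origin on the work surface. World frame = base frame: x ahead of the robot, y to its left, z up, the work surface at z = 0. Lengths are in m, angles in rad, forces in N, time in s.
With the tool pointing down it reaches from about 0.4 to 0.85 m from the base axis. Payload 10.4 kg.
Tool frame: the origin (TCP) lies on the centre line of the jaws, within the pads' length; the fingertips stand 8 mm ahead of it and the grasp point (between the pads) lies 11 mm behind it (r.finger_overhang is the distance from the TCP to the fingertips, in m); z points along the fingers, y is the line along which they close (so a half turn about z gives the same grasp; the last joint's range is limited). The gripper opens to 87 mm and grips with 3 to 60 N. Pads are 19 mm wide; open, the fingers measure 117 mm over their backs; the gripper's body (75 mm by 190 mm) begins 51 mm behind the grasp point.
Start: joints at [1.239, 0.332, -0.065, 1.46, 0.022, 1.35, -0.088], TCP at [0.19, -0.595, 0.231] pointing down, gripper open.
Joint ranges: [-2.6, 2.6], [-0.5, 2.12], [-1.47, 1.34], [0.16, 2.42], [-1.27, 4.41], [0.06, 2.06], [-2.6, 2.6]. Speed limits (rad/s): [2.22, 2.22, 2.79, 2.79, 3.14, 3.14, 3.14].

### API

Orientations are given as a unit quaternion [x, y, z, w].
In Python, from bench import r, vision gives the robot as it stands.
- The arm moves only by the tool drive_tool, never from a script. Its argument "series" is a list of rows, each a list of 2 entries, a list of its own where there are three numbers: the shift along the world's x, y, z in cm, then the turn about the world's z in degrees. A call has exactly 10 rows; each row shifts and turns the commanded pose from where the row before left it; what a row does not reach is not made up. A row lasts 1/8 s, in which the tool goes at most 62.5 mm and 10.7 degrees, less where a joint would pass 70% of its speed; a pose out of reach is approached as far as the arm can. A call with a gripper value outside its range is refused whole. "hand" is the closure, from 0 (fully open) to 1 (shut), set as the call begins (left out, the last holds). The fingers move at their own pace and stop on an object; "newtons" is the grip in N (left out, the last holds). Time passes only in rows, so rows that do not move let the fingers close, or fill a call up. It gives the time, the measured TCP pose, the force, the opening and the grip force at its end, in the units of the state.
- r.read_state(): the state, without advancing time (a new reading comes with each control period).
- vision.camera(name): name is "scene" or "side" or "wrist"; returns a dict with "color" (420x560x3 uint8, red, green, blue), "intrinsics" (3x3 intrinsics, pixels), "k1" (the pictures are not rectified: a ray, as slopes to the right and down, at radius r is drawn at 1 + k1 r^2 times it, then the intrinsics apply), "R" (3x3) and "t" (3): a world point X has camera coordinates R X + t; the wrist camera has in their place "mount" (4x4, takes a point from camera to tool coordinates, whose origin is the TCP and whose axes are the flange's). Camera axes: x right, y down, z forward; pixel columns grow to the right and rows downward; lengths in m; the calibration is good to about 2 mm. A picture is of the moment at which its call begins: read the wrist's pose just before it. There is no depth.
- r.close_job(): hands the job in; it is judged then, once.
The state is a dict: "time": time; "joint_positions": joint angles; "joint_vel": joint speeds; "joint_torque": joint torques, N m; "ee_pos": TCP position; "eef_rot": TCP orientation; "ft_force": force on the tool from outside, world axes, zero at the start; "torque": the same for the moment, N m; "width": finger opening in m; "grip_force": force on a finger pad.
Only numpy, scipy, OpenCV 4.12 (cv2) and the standard library are available. Lean on these libraries where they do the work, as an engineer would, in place of code of your own. Each camera call takes 0.05 s, during which the arm holds its last target. There are 200 camera calls.

### The job

One corner of the polishing spindle's base plate rocks: press down on the corner ears one at a time until you find the one that gives. Then press the shim tongue in front of that ear down flat, and leave the other three tongues up. It is all done by pressing: do not lift or shove the plate, and leave the trays, bottle and pen where they are.

Things in the scene. Friction and masses are not known exactly. Their poses are not given: they have to be found in the camera images.
- bed: fixed dark steel bed, 285 x 270 x 12 mm, bolted to the bench and carrying the machine plate and its shim tongues. Origin: its underside, directly below the centre of the machine plate; x runs from the front (robot side) to the rear, y to the left, z up.
- plate: loose cast-aluminium machine plate (about 2.2 kg, 10 mm thick) on four rubber feet, one under each corner ear, with a polishing spindle along its middle (up to 69 mm above the plate's underside, pillow-block bases within 46 mm of the centre line). Origin: centre of its underside, 34 mm above the bench; x to the rear, y to the left. Level at the start.
- corner_front_left (a point): centre of the top of the front left ear of the plate (ear 50 mm in x by 64 mm in y), where to press; right above its rubber foot, 44 mm above the bench. Moves with the plate. If this is the rocking corner it sinks up to 5 mm (2 N to start, 4 N fully down) and springs back; a sound one does not give.
- tongue_front_left (a point): shim tongue of the front left corner: the point where the top of its pressing pad (28 x 28 mm) lies once it is FLAT, 34 mm above the bench, 80 mm in front (-x of the bed) of the ear's centre. A fixed mark: it does not move. While the tongue is raised its pad stands up to 19 mm higher and 4 mm farther to the rear.
- corner_front_right (a point): centre of the top of the front right ear of the plate (ear 50 mm in x by 64 mm in y), where to press; right above its rubber foot, 44 mm above the bench. Moves with the plate. If this is the rocking corner it sinks up to 5 mm (2 N to start, 4 N fully down) and springs back; a sound one does not give.
- tongue_front_right (a point): shim tongue of the front right corner: the point where the top of its pressing pad (28 x 28 mm) lies once it is FLAT, 34 mm above the bench, 80 mm in front (-x of the bed) of the ear's centre. A fixed mark: it does not move. While the tongue is raised its pad stands up to 19 mm higher and 4 mm farther to the rear.
- corner_rear_left (a point): centre of the top of the rear left ear of the plate (ear 50 mm in x by 64 mm in y), where to press; right above its rubber foot, 44 mm above the bench. Moves with the plate. If this is the rocking corner it sinks up to 5 mm (2 N to start, 4 N fully down) and springs back; a sound one does not give.
- tongue_rear_left (a point): shim tongue of the rear left corner: the point where the top of its pressing pad (28 x 28 mm) lies once it is FLAT, 34 mm above the bench, 80 mm in front (-x of the bed) of the ear's centre. A fixed mark: it does not move. While the tongue is raised its pad stands up to 19 mm higher and 4 mm farther to the rear.
- corner_rear_right (a point): centre of the top of the rear right ear of the plate (ear 50 mm in x by 64 mm in y), where to press; right above its rubber foot, 44 mm above the bench. Moves with the plate. If this is the rocking corner it sinks up to 5 mm (2 N to start, 4 N fully down) and springs back; a sound one does not give.
- tongue_rear_right (a point): shim tongue of the rear right corner: the point where the top of its pressing pad (28 x 28 mm) lies once it is FLAT, 34 mm above the bench, 80 mm in front (-x of the bed) of the ear's centre. A fixed mark: it does not move. While the tongue is raised its pad stands up to 19 mm higher and 4 mm farther to the rear.
- shim_a (a joint): angle (rad) of brass shim tongue A, a see-saw strip pivoted 44 mm to the rear of its pad's centre, with its heel under the ear. About 0 = raised (sticks up 26 degrees), 0.45 = flat against its stop, heel up under the ear. About 6 N on the pad moves it; it stays where it is left. Which corner has tongue A, B, C or D changes from run to run.
- shim_b (a joint): angle (rad) of brass shim tongue B, a see-saw strip pivoted 44 mm to the rear of its pad's centre, with its heel under the ear. About 0 = raised (sticks up 26 degrees), 0.45 = flat against its stop, heel up under the ear. About 6 N on the pad moves it; it stays where it is left. Which corner has tongue A, B, C or D changes from run to run.
- shim_c (a joint): angle (rad) of brass shim tongue C, a see-saw strip pivoted 44 mm to the rear of its pad's centre, with its heel under the ear. About 0 = raised (sticks up 26 degrees), 0.45 = flat against its stop, heel up under the ear. About 6 N on the pad moves it; it stays where it is left. Which corner has tongue A, B, C or D changes from run to run.
- shim_d (a joint): angle (rad) of brass shim tongue D, a see-saw strip pivoted 44 mm to the rear of its pad's centre, with its heel under the ear. About 0 = raised (sticks up 26 degrees), 0.45 = flat against its stop, heel up under the ear. About 6 N on the pad moves it; it stays where it is left. Which corner has tongue A, B, C or D changes from run to run.
- tray_a: open cardboard tray of nibs, 150 x 110 x 45 mm, loose; origin: centre of its underside. Leave alone.
- tray_b: open cardboard tray of nibs, 150 x 110 x 45 mm, loose; origin: centre of its underside. Leave alone.
- oil: white oil bottle, 44 mm across, 110 mm tall, standing loose; origin: centre of its underside. Leave alone.
- pen: pen holder lying on the bench along its x, about 180 x 10 x 10 mm, loose; origin: on its underside, middle of the wooden part. Leave alone.

How it is judged:
On the way, in this order (a step that is already met when the one before it is completed fails the run):
1. the rocking corner is pressed by the fingers until the plate visibly tips (more than 0.018 rad; 5 mm of give is about 0.04 rad) (angle between plate's own z axis and vertical above 0.018 rad and contact force between the fingers and plate above 1 N), for 0.1 s.
2. the tongue of the rocking corner is pressed flat by the fingers (value of joint shim_a above 0.4 rad), for 0.2 s.
At the end, for the whole second after the job is handed in: The tongue of the rocking corner lies flat (over 0.40 of 0.45 rad), the other three are still up (under 0.2 rad), the plate is level again (within 0.012 rad), at rest and within 12 mm of where it stood; trays, bottle and pen within 20 mm of where they stood (value of joint shim_a above 0.4 rad and value of joint each of shim_b, shim_c, shim_d below 0.2 rad and angle between plate's own z axis and vertical below 0.012 rad and distance of plate from where it was at the start of the episode below 0.012 m and linear speed of plate below 0.01 m/s and distance of each of tray_a, tray_b, oil, pen from where it was at the start of the episode below 0.02 m); the robot touches nothing.
It fails at once if the tongue of a sound corner is pressed down (0.2 rad or more) (value of joint any of shim_b, shim_c, shim_d above 0.2 rad).
It fails at once if the plate is lifted (its middle more than 8 mm up) (height (world z) of plate above 0.042 m).
It fails at once if the plate is shoved more than 12 mm (distance of plate from where it was at the start of the episode above 0.012 m).
It fails at once if a tray, the bottle or the pen is moved more than 20 mm (distance of any of tray_a, tray_b, oil, pen from where it was at the start of the episode above 0.02 m).
It also fails if it takes over 54 s, if anything falls off the work surface, if the arm or the gripper's body presses on something with over 40 N, if the wrist force passes 120 N, or if a joint passes its speed limit or range.

## Working session

There is one attempt and no reset: what is moved stays moved. The work goes in short steps, Python scripts to look and compute and a tool call to move; the robot and the scene stay as the last step left them, time stands still between calls to the robot, and variables do not carry over. Pictures are saved under pics/ and viewed, at most 10 in all, crops included, and the job is handed in when it is done.

Besides the shell and the picture viewer there is one more tool, called after "Request:" as a command line: name --argument value ..., lists and objects as JSON in quotes. drive_tool: Moves the arm, as the interface text tells. Its arguments: {"type":"object","properties":{"series":{"type":"array"},"hand":{"type":"number"},"newtons":{"type":"number"}},"required":["series"]}

```bash
mkdir -p pics
cat > h.py <<'E'
from bench import r, vision
import cv2, numpy as np
def snap(n,f):
    c=vision.camera(n); cv2.imwrite('pics/'+f,c['color'][:,:,::-1]); np.save('pics/'+n+'.npy',c,allow_pickle=True); return c
def ray(c,u,v):
    K=np.array(c['intrinsics']); d=np.array([(u-K[0,2])/K[0,0],(v-K[1,2])/K[1,1]]); s=d.copy()
    for _ in range(20): s=d/(1+c['k1']*(s@s))
    R=np.array(c['R']);t=np.array(c['t']); return -R.T@t, R.T@np.array([s[0],s[1],1])
def onz(c,u,v,z):
    o,d=ray(c,u,v); return o+d*(z-o[2])/d[2]
def proj(c,X):
    p=np.array(c['R'])@X+np.array(c['t']); s=p[:2]/p[2]; s=s*(1+c['k1']*(s@s)); K=np.array(c['intrinsics'])
    return K[0,0]*s[0]+K[0,2],K[1,1]*s[1]+K[1,2]
E
python3 - <<'E'
from h import *
for n in('scene','side'):
    c=snap(n,n+'1.png'); print(n,c['R'],c['t'],c['k1'])
s=r.read_state();print(s['ee_pos'],s['eef_rot'],s['time'],s['width'])
E
```

```text
scene [[ 0.6262734   0.77952611 -0.01098456]
 [ 0.6657647  -0.54210209 -0.51272087]
 [-0.40563406  0.31379031 -0.85848509]] [-0.34195609 -0.31365009  1.1854985 ] -0.10779955896337251
side [[-0.92964303 -0.36834425 -0.00929228]
 [-0.23274232  0.60658251 -0.76018989]
 [ 0.28564811 -0.70454252 -0.6496345 ]] [0.48079394 0.15761463 1.3380868 ] -0.076757895415177
[ 0.18984243 -0.59512514  0.22983834] [ 9.88103543e-01  1.53788781e-01 -1.24173785e-04 -6.19260891e-04] 0.1 0.08675025953806874
```

View pics/scene1.png

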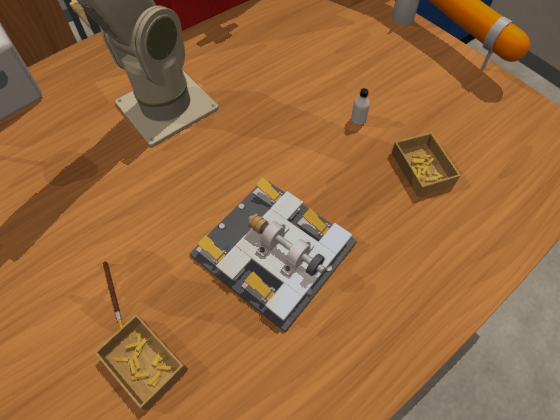

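View pics/side1.png

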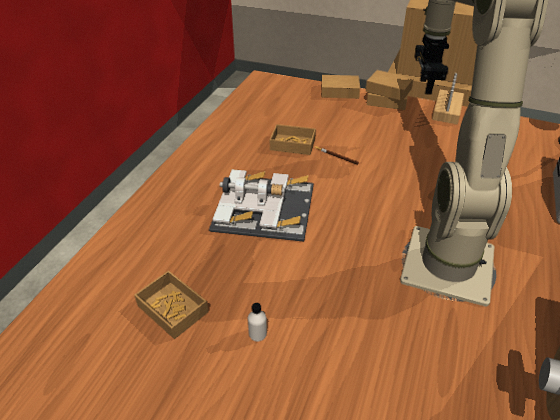

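The bed sits centre-frame in the scene view (left corner about (192,255), right (355,240)). The ears are about (288,205) FL, (335,238) RL, (235,262) FR and (285,300) RR, each with a yellow tongue up-left of it. Next I'll refine these.

Run:
```python
from h import *
c=np.load('pics/scene.npy',allow_pickle=True).item()
im=np.ascontiguousarray(c['color'][:,:,::-1]); 
crop=im[170:335,180:365]; cv2.imwrite('pics/crop1.png',cv2.resize(crop,None,fx=3.5,fy=3.5,interpolation=cv2.INTER_CUBIC))
for n,p in dict(L=(192,255),B=(285,326),R=(355,240)).items(): print(n,onz(c,*p,.012).round(3))
for n,p in dict(FL=(288,205),RL=(335,238),FR=(235,262),RR=(285,300)).items(): print(n,onz(c,*p,.044).round(3))
hsv=cv2.cvtColor(im,cv2.COLOR_BGR2HSV)
m=cv2.inRange(hsv,(18,120,120),(32,255,255)); m[:175]=0;m[330:]=0;m[:,:185]=0;m[:,360:]=0
n,_,st,ce=cv2.connectedComponentsWithStats(m)
for i in range(1,n):
    if st[i,4]>40: print(ce[i],st[i], onz(c,*ce[i],.045).round(3))
```

```text
L [ 0.471 -0.199  0.012]
B [ 0.731 -0.136  0.012]
R [0.678 0.117 0.012]
FL [0.521 0.044 0.044]
RL [0.655 0.071 0.044]
FR [ 0.561 -0.138  0.044]
RR [ 0.695 -0.107  0.044]
[267.83057851 188.70661157] [256 178  25  24 242] [0.455 0.035 0.045]
[314.91821561 220.37174721] [303 208  26  27 269] [0.592 0.065 0.045]
[210.28428094 247.43478261] [197 235  28  27 299] [ 0.498 -0.16   0.045]
[258.40988372 285.14825581] [245 272  29  29 344] [ 0.635 -0.13   0.045]
```

View pics/crop1.png

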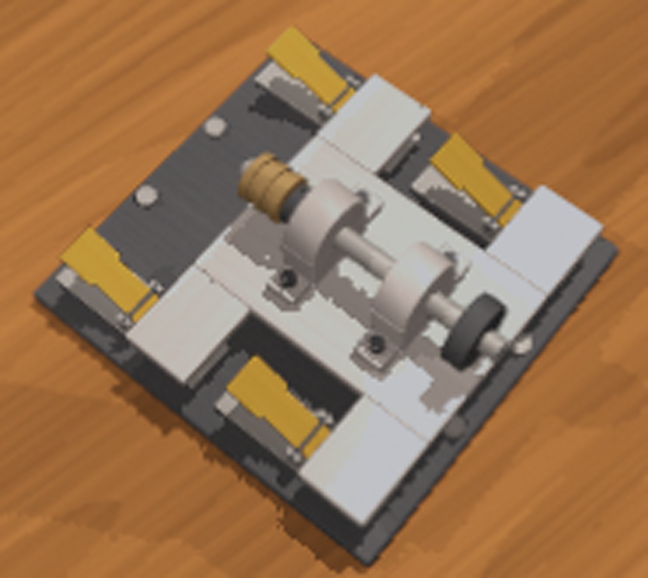

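Run:
```python
from h import *
c=np.load('pics/scene.npy',allow_pickle=True).item()
C=dict(FL=[(375,75),(430,112),(378,180),(320,142)],RL=[(545,186),(602,228),(545,290),(487,250)],FR=[(200,268),(248,310),(183,382),(130,335)],RR=[(367,400),(425,438),(362,522),(302,472)])
P={}
for n,q in C.items():
    w=np.array([onz(c,u/3.5+180,v/3.5+170,.044)[:2] for u,v in q]); P[n]=w.mean(0)
    print(n,P[n].round(4),[round(np.linalg.norm(w[i]-w[(i+1)%4]),3) for i in range(4)])
fx=(P['RL']-P['FL']+P['RR']-P['FR'])/2; fy=(P['FL']-P['FR']+P['RL']-P['RR'])/2
ay=np.arctan2(-fy[0],fy[1]); ax=np.arctan2(fx[1],fx[0]); yaw=(ax+ay)/2
print(np.linalg.norm(fx),np.linalg.norm(fy),np.degrees([ax,ay]),'mid',np.mean(list(P.values()),0))
ex=np.array([np.cos(yaw),np.sin(yaw)])
s=np.load('pics/side.npy',allow_pickle=True).item()
for n in P: print(n,'tongue',(P[n]-.08*ex).round(4),'side px ear',np.round(proj(s,np.r_[P[n],.044])))
```

```text
FL [0.5225 0.0408] [np.float64(0.048), np.float64(0.063), np.float64(0.048), np.float64(0.065)]
RL [0.6556 0.0718] [np.float64(0.047), np.float64(0.059), np.float64(0.045), np.float64(0.061)]
FR [ 0.5606 -0.1391] [np.float64(0.043), np.float64(0.061), np.float64(0.047), np.float64(0.062)]
RR [ 0.6954 -0.1095] [np.float64(0.042), np.float64(0.063), np.float64(0.046), np.float64(0.059)]
0.13730037663367664 0.18471415100732508 [12.76769211 12.1577726 ] mid [ 0.60850935 -0.03402693]
FL tongue [0.4444 0.0235] side px ear [267. 216.]
RL tongue [0.5775 0.0545] side px ear [221. 212.]
FR tongue [ 0.4825 -0.1564] side px ear [277. 179.]
RR tongue [ 0.6172 -0.1267] side px ear [235. 175.]
```

Request:
drive_tool --series '[[[5, 5.5, 0], 9], [[5, 5.5, 0], 9], [[5, 5.5, 0], 9], [[5, 5.5, 0], 9], [[5, 5.5, 0], 9], [[5, 5.5, 0], 9], [[5, 5.5, 0], 9], [[3, 4.5, 0], 9], [[1, 2, 0], 9], [[0, 0, 0], 3.3]]' --hand 1 --newtons 10

```text
time: 1.35
ee_pos: [0.5251, -0.204, 0.2302]
eef_rot: [0.626, 0.779, 0.0, -0.0]
ft_force: [0.1, -0.1, 0.3]
width: 0.0016
grip_force: 0.0
```

Request:
drive_tool --series '[[[1.75, 3.25, -2], 0], [[1.8, 3.25, -3], 0], [[0, 0, -4], 0], [[0, 0, -4], 0], [[0, 0, -2], 0], [[0, 0, -0.9], 0], [[0, 0, -0.4], 0], [[0, 0, -0.3], 0], [[0, 0, 0], 0], [[0, 0, 0], 0]]'

```text
time: 2.6
ee_pos: [0.5601, -0.1418, 0.0651]
eef_rot: [0.629, 0.777, 0.0, 0.0]
ft_force: [-0.5, -0.2, 0.5]
width: 0.0006
grip_force: 0.0
```

Run:
```python
from h import *
c=snap('scene','scene2.png'); im=c['color'][150:350,160:380,::-1]
s=snap('side','side2.png')['color'][150:260,180:340,::-1]
a=cv2.resize(im,(528,480)); b=cv2.resize(s,(264*2-264+0,182)); 
o=np.zeros((480,792,3),np.uint8); o[:,:528]=a; o[:182,528:]=b; cv2.imwrite('pics/c2.png',o)
```

```text
(no output)
```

View pics/c2.png

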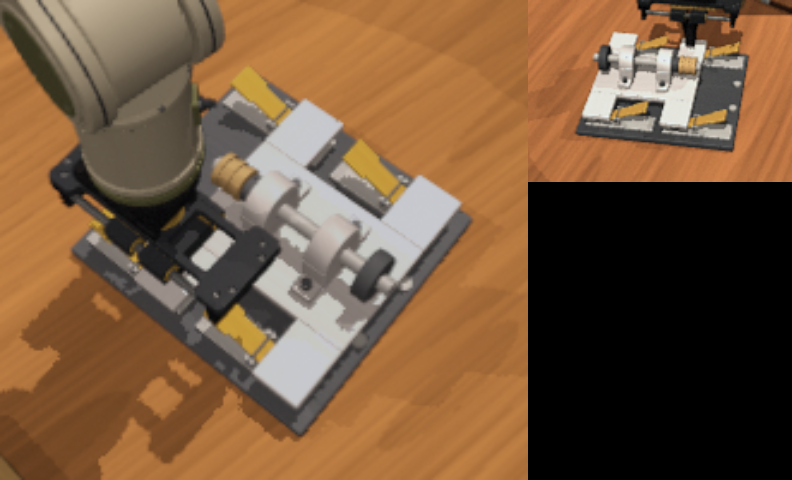

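The fingers stand over the FR ear, with the gripper's long axis along plate x and clear of the spindle. Pressing in small steps.

Request:
drive_tool --series '[[[0, 0.2, -0.5], 0], [[0, 0, -0.5], 0], [[0, 0, -0.2], 0], [[0, 0, -0.1], 0], [[0, 0, -0.1], 0], [[0, 0, -0.1], 0], [[0, 0, -0.1], 0], [[0, 0, 0], 0], [[0, 0, 0], 0], [[0, 0, 0], 0]]'

```text
time: 3.95
ee_pos: [0.5595, -0.1396, 0.0522]
eef_rot: [0.629, 0.777, -0.001, 0.0]
ft_force: [-21.6, 3.8, 44.1]
width: 0.0005
grip_force: 22.1
```

FR is sound: 44 N at full height. Next is RR.

Request:
drive_tool --series '[[[0, 0, 1], 0], [[0, 0, 3], 0], [[4.5, 1, 0], 0], [[4.5, 1, 0], 0], [[4.5, 1, 0], 0], [[0, 0, 0], 0], [[0, 0, -2], 0], [[0, 0, -0.5], 0], [[0, 0, 0], 0], [[0, 0, 0], 0]]'

```text
time: 5.2
ee_pos: [0.6948, -0.1101, 0.0642]
eef_rot: [0.63, 0.777, 0.0, 0.0]
ft_force: [0.2, -0.1, 0.4]
width: 0.0006
grip_force: 0.0
```

Request:
drive_tool --series '[[[0, 0, -0.5], 0], [[0, 0, -0.5], 0], [[0, 0, -0.15], 0], [[0, 0, -0.1], 0], [[0, 0, -0.05], 0], [[0, 0, -0.05], 0], [[0, 0, -0.05], 0], [[0, 0, 0], 0], [[0, 0, 0], 0], [[0, 0, 0], 0]]'

```text
time: 6.45
ee_pos: [0.6947, -0.1097, 0.0524]
eef_rot: [0.629, 0.777, -0.0, 0.0]
ft_force: [-12.0, 0.9, 24.0]
width: 0.0002
grip_force: 11.6
```

RR is sound too. Crossing over the spindle to RL at height.

Request:
drive_tool --series '[[[0, 0, 1], 0], [[0, 0, 5], 0], [[0, 0, 5], 0], [[-1, 4.5, 0], 0], [[-1, 4.5, 0], 0], [[-1, 4.5, 0], 0], [[-0.9, 4.6, 0], 0], [[0, 0, 0], 0], [[0, 0, -5], 0], [[0, 0, -3.5], 0]]'

```text
time: 7.7
ee_pos: [0.6555, 0.07, 0.0727]
eef_rot: [0.63, 0.777, -0.001, -0.0]
ft_force: [0.9, -0.9, 0.1]
width: 0.0006
grip_force: 0.0
```

Request:
drive_tool --series '[[[0, 0, -1], 0], [[0, 0, 0], 0], [[0, 0, -0.5], 0], [[0, 0, -0.5], 0], [[0, 0, -0.2], 0], [[0, 0, -0.1], 0], [[0, 0, -0.1], 0], [[0, 0, 0], 0], [[0, 0, 0], 0], [[0, 0, 0], 0]]'

```text
time: 8.95
ee_pos: [0.6559, 0.0713, 0.0508]
eef_rot: [0.629, 0.777, 0.0, 0.0]
ft_force: [-1.0, -0.7, 5.0]
width: 0.0006
grip_force: 2.3
```

Request:
drive_tool --series '[[[0, 0, -0.1], 0], [[0, 0, -0.1], 0], [[0, 0, 0], 0], [[0, 0, 0], 0], [[0, 0, 0], 0], [[0, 0, 0], 0], [[0, 0, 0], 0], [[0, 0, 0], 0], [[0, 0, 0], 0], [[0, 0, 0], 0]]'

```text
time: 10.2
ee_pos: [0.656, 0.0715, 0.0489]
eef_rot: [0.629, 0.777, 0.0, 0.0]
ft_force: [-0.6, 0.1, 6.4]
width: 0.0004
grip_force: 2.9
```

RL gives: it sinks 3.5 mm at about 6 N. I'll press slightly more so the tip counts, then lift.

Request:
drive_tool --series '[[[0, 0, -0.08], 0], [[0, 0, 0], 0], [[0, 0, 0], 0], [[0, 0, 0.5], 0], [[0, 0, 1.5], 0], [[0, 0, 2], 0], [[-3.9, -0.85, 0], 0], [[-3.9, -0.85, 0], 0], [[0, 0, 0], 0], [[0, 0, 0], 0]]'

```text
time: 11.45
ee_pos: [0.5787, 0.0542, 0.089]
eef_rot: [0.629, 0.777, 0.001, 0.001]
ft_force: [0.2, -0.1, 0.3]
width: 0.0004
grip_force: 0.0
```

Run:
```python
from h import *
c=snap('scene','scene3.png'); im=c['color'][170:320,210:370,::-1]
s=snap('side','side3.png')['color'][150:260,190:330,::-1]
o=np.zeros((400,800,3),np.uint8); o[:375,:400]=cv2.resize(im,(400,375)); o[:314,400:]=cv2.resize(s,(400,314)); cv2.imwrite('pics/c3.png',o)
```

```text
(no output)
```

View pics/c3.png

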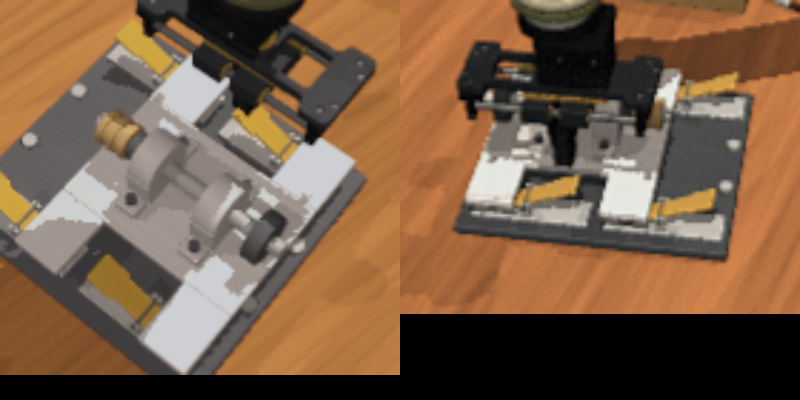

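The fingertips hang directly over the raised RL tongue pad, the gripper body is clear of the spindle, and all four tongues are up. Pressing down.

Request:
drive_tool --series '[[[-0.1, 0, -1.5], 0], [[0, 0, -0.7], 0], [[0, 0, -0.4], 0], [[0, 0, -0.4], 0], [[0, 0, -0.4], 0], [[0, 0, -0.4], 0], [[0, 0, -0.3], 0], [[0, 0, -0.2], 0], [[0, 0, 0], 0], [[0, 0, 0], 0]]'

```text
time: 12.8
ee_pos: [0.5769, 0.0543, 0.0446]
eef_rot: [0.629, 0.777, 0.0, 0.0]
ft_force: [0.5, -0.2, -0.3]
width: 0.0002
grip_force: 0.0
```

Request:
drive_tool --series '[[[0, 0, -0.1], 0], [[0, 0, -0.1], 0], [[0, 0, -0.1], 0], [[0, 0, -0.1], 0], [[0, 0, 0], 0], [[0, 0, 0], 0], [[0, 0, 0], 0], [[0, 0, 0], 0], [[0, 0, 0], 0], [[0, 0, 0], 0]]'

```text
time: 14.05
ee_pos: [0.5769, 0.0543, 0.042]
eef_rot: [0.629, 0.777, -0.0, 0.0]
ft_force: [-6.8, -2.2, 16.6]
width: 0.0003
grip_force: 7.7
```

Firm contact at exactly the flat height (TCP 0.042, tip 0.034). Now I'll retreat and check.

Request:
drive_tool --series '[[[0, 0, -0.05], 0], [[0, 0, 0], 0], [[0, 0, 1], 0], [[0, 0, 4], 0], [[0, 0, 5], 0], [[0, 0, 5], 0], [[0, 0, 5], 0], [[-2, -5, 1], 0], [[-2, -5, 0], 0], [[-2, -5, 0], 0]]'

```text
time: 15.3
ee_pos: [0.5161, -0.0972, 0.2506]
eef_rot: [0.629, 0.777, 0.0, 0.0]
ft_force: [1.5, -1.4, 0.3]
width: 0.0004
grip_force: 0.0
```

Request:
drive_tool --series '[[[0, -5, 0], 0], [[0, -5, 0], 0], [[0, -5, 0], 0], [[0, -5, 0], 0], [[0, -4, 0], 0], [[0, 0, 0], 0], [[0, 0, 0], 0], [[0, 0, 0], 0], [[0, 0, 0], 0], [[0, 0, 0], 0]]'

```text
time: 16.55
ee_pos: [0.5169, -0.3353, 0.2504]
eef_rot: [0.629, 0.777, 0.0, 0.0]
ft_force: [0.9, 0.5, -0.6]
width: 0.0006
grip_force: 0.0
```

Run:
```python
from h import *
c=snap('scene','scene4.png'); im=c['color'][170:335,180:365,::-1]
s=snap('side','side4.png')['color'][150:260,190:330,::-1]
o=np.zeros((400,800,3),np.uint8); o[:357,:400]=cv2.resize(im,(400,357)); o[:314,400:]=cv2.resize(s,(400,314)); cv2.imwrite('pics/c4.png',o)
```

```text
(no output)
```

View pics/c4.png

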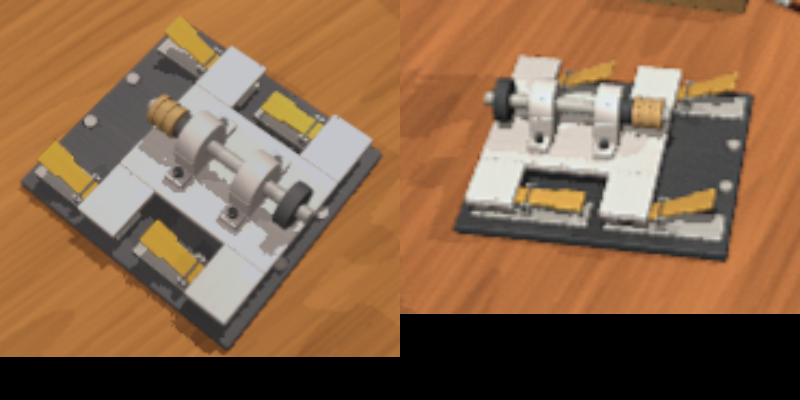

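The RL tongue now lies flat (side view, about (550,198)). The other three still stand up, and the plate looks level and unmoved.

```bash
python3 -c "
from bench import r
print(r.close_job())"
```

```text
the job is handed in; nothing more can be done
None
```

The rocking corner was the rear left: its ear sank about 4 mm under light pressure. Its shim tongue is now pressed flat, the other three are still up, and the job is handed in; no verdict came back. I didn't press the front-left ear, since the rear left had already given.

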